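# Clear the garlic into the chopping board's slide-out tray

### The arm

A 6-joint arm with a two-finger parallel gripper is mounted at the origin on a cart in front of the work surface, level with it; the furniture and walls round the work are solid. World frame = base frame: x ahead of the robot, y to its left, z up, the work surface at z = 0. Lengths are in m, angles in degrees, forces in N, time in s.
With the tool pointing down it reaches from about 0.3 to 0.75 m from the base axis. Payload 8.5 kg.
Tool frame: the origin (TCP) lies between the finger pads; the fingertips stand 19 mm ahead of it and the grasp point (between the pads) is the TCP; z points along the fingers, y is the line along which they close (so a half turn about z gives the same grasp; the last joint's range is limited). The gripper opens to 85 mm and grips with 20 to 120 N. Pads are 22 mm wide; open, the fingers measure 114 mm over their backs; the gripper's body (76 mm by 85 mm) begins 54 mm behind the grasp point. The pads swing forward as they close: fully open they stand 13 mm farther back than shut.
Start: joints at [50.747, 21.807, 74.336, -0, 83.858, -12.336], TCP at [0.249, 0.49, 0.25] pointing down, gripper open.
Joint ranges: [-178.18, 178.18], [-50.72, 133.34], [12.68, 142.11], [-81.47, 261.47], [9.98, 163.14], [-165.26, 165.26]. Speed limits (degrees/s): [136.94, 136.94, 180, 180, 180, 180].

### API

Orientations are given as a 3x3 rotation matrix whose columns are the frame's x, y, z axes.
In Python, from rig import env, optics gives the robot as it stands.
- The arm moves only by the tool arm_command, never from a script. Its argument "commands" is one flat list of numbers, 7 for each row, row after row: the closure, from -1 (fully open) to 1 (shut), so that 0 is half open, then the shift along the tool's x, y, z as a fraction of full scale, then the turn, a rotation vector about the tool's x, y, z as a fraction of full scale. A call has 1 to 12 rows; each row is the pose to reach, as a shift and turn from the pose commanded when the call began, along the tool's axes at that moment; what a row does not reach only later rows make up. Full scale, the value 1, is 500 mm for a shift and 120 degrees for a turn. A row lasts 1/12 s, in which the tool goes at most 41.7 mm and 7.16 degrees, less where a joint would pass 70% of its speed; a pose out of reach is approached as far as the arm can. A call with a number of a shift or a turn outside -1 to 1 is refused whole. A call with a gripper value outside its range is refused whole. The fingers move at their own pace and stop on an object; "newtons" is the grip in N (left out, the last holds). Time passes only in rows, so rows that repeat a pose let the fingers close. It gives the time, the measured TCP pose, the force, the opening and the grip force at its end, in the units of the state.
- env.observe(): the state, without advancing time (a new reading comes with each control period).
- optics.get_image(name): name is "scene" or "top"; returns a dict with "image" (480x640x3 uint8, red, green, blue), "intrinsics" (3x3 intrinsics, pixels), "origin" and "orientation" of the camera in the world. Camera axes: x right, y down, z forward; pixel columns grow to the right and rows downward; lengths in m; the calibration is good to about 2 mm. A picture is of the moment at which its call begins. There is no depth.
- env.close_job(): hands the job in; it is judged then, once.
The state is a dict: "time_s": time; "q": joint angles; "qvel": joint speeds; "joint_efforts": joint torques, N m; "position": TCP position; "tool_rot": TCP orientation; "ft_force": force on the tool from outside, world axes, zero at the start; "wrist_torque": the same for the moment, N m; "grip_width": finger opening in m; "gripper_force": force on a finger pad.
Only numpy, scipy, OpenCV 4.12 (cv2) and the standard library are available. Lean on these libraries where they do the work, as an engineer would, in place of code of your own. Each camera call takes 0.05 s, during which the arm holds its last target. There are 200 camera calls.

### The job

Clear the garlic bulb off the chopping board: hook a fingertip behind the front lip of the steel tray and draw the tray out from under the board as far as it goes, push the garlic along the board until it drops off the end into the open tray, then push the tray fully home again. Nothing is to be pinched, lifted or carried: draw and push with the fingertips or the outside of the fingers only. Leave the lemon, the salt shaker and the tin where they stand.

Things in the scene. Friction and masses are not known exactly. Their poses are not given: they have to be found in the camera images.
- stand: Brown wooden chopping board 310 x 240 mm (21 mm thick) fixed on a wooden stand with cheeks and back panel, 97 mm high in all; the tray runs beneath it. It does not move. Origin: on the counter under the middle of the board. Its x axis runs along the 310 mm side, level; the tray comes out towards -x, over the short end at x = -155 mm; y runs across (240 mm), z up. The board's flat top is at z = 97 mm, with nothing round its edge.
- board: The chopping board itself, fixed on the stand: a flat slab 310 x 240 x 21 mm, its underside 76 mm and its top 97 mm above the counter; origin at the middle of its underside, long side along the stand's x.
- board_edge (a point): Middle of the top edge of the board's short end over which the tray comes out (stand frame: -155, 0, 97 mm). Axes as the stand's.
- tray (a joint): How far the tray is drawn out along the stand's -x, in m: 0 fully home (a hard stop), 0.15 drawn out as far as it goes (a hard stop). It slides on its runners with about 2 N of friction, stays where it is left, and cannot be lifted or tilted. It starts home or up to 15 mm ajar.
- tray_in (a point): Middle of the tray's inner floor; it moves with the tray, axes as the stand's; 9 mm above the counter. Stainless steel tray, open on top, inside 306 mm long (x from -153 to +153 mm of this point) by 160 mm wide (y from -80 to +80 mm), walls 3 mm thick, their top edge 65 mm above the counter.
- tray_front (a point): Front wall of the tray, an upright steel plate 3 mm thick (x), 166 mm wide (y), 58 mm high; origin at its middle, 35 mm above the counter; axes as the stand's. Its inner face is the one to hook a fingertip behind: with the tray home there is an open gap 42 mm long (x) by 160 mm wide between the board's end and this inner face, for reaching down into the tray from above (tray floor 9 mm, wall top 65 mm above the counter). The rules call this wall tray_c0.
- tray_lip (a point): Front lip of the tray: the rim of the front wall folded outwards and down into an apron 178 mm wide (y), 3 mm thick, from 43 to 65 mm above the counter; origin at the middle of the apron, 55 mm above the counter and 16 mm in front (-x) of the front wall's middle. Its outer face, 1.5 to 2 mm in front of the origin, is the place to push the tray home. The rules call the apron tray_c1.
- garlic_centre (a point): Centre of a whole garlic bulb, 60 x 57 x 58 mm, about 40 g, standing on the board (centre 29 mm above the board's top). Loose; it slides and may roll when pushed. Lying in the tray it fits beneath the board, whose underside is 76 mm above the counter.
- lemon_centre (a point): Centre of a yellow lemon, 78 x 55 x 56 mm, lying loose on the counter beyond the other end of the board. Leave alone.
- salt_centre (a point): Centre of a small white turned salt shaker, 18 mm across, 40 mm high, standing loose on the counter beyond the other end of the board. Leave alone.
- tin_centre (a point): Centre of a low closed food tin, 86 mm across, 40 mm high, standing loose on the counter at the right, beyond where the drawn-out tray ends. Leave alone.

How it is judged:
By the outcome, as a careful person would: the job done as asked, in the order asked, and still so for the second after the job is handed in, with the robot touching nothing.
It also fails if it takes over 64 s, if anything falls off the work surface, if the arm or the gripper's body presses on something with over 40 N, if the wrist force passes 120 N, or if a joint passes its speed limit or range.

## Working session

There is one attempt and no reset: what is moved stays moved. The work goes in short steps, Python scripts to look and compute and a tool call to move; the robot and the scene stay as the last step left them, time stands still between calls to the robot, and variables do not carry over. Pictures are saved under pics/ and viewed, at most 10 in all, crops included, and the job is handed in when it is done.

Besides the shell and the picture viewer there is one more tool, called as a command line: name --argument value ..., lists and objects as JSON in quotes. arm_command: Moves the arm, as the interface text tells. Shift numbers are shares of 500 mm and turn numbers shares of 120 degrees, none past 1 either way. Its arguments: {"type":"object","properties":{"commands":{"type":"array","items":{"type":"number"}},"newtons":{"type":"number"}},"required":["commands"]}

```bash
mkdir -p pics; cat > h.py <<'E'
import numpy as np, cv2
from rig import env, optics
def shot(n,f):
    d=optics.get_image(n); cv2.imwrite('pics/'+f,d['image'][:,:,::-1]); return d
def ray(d,u,v,z):
    K=np.array(d['intrinsics']);R=np.array(d['orientation']);o=np.array(d['origin'])
    r=R@np.linalg.solve(K,[u,v,1.]); return o+r*(z-o[2])/r[2]
def proj(d,p):
    K=np.array(d['intrinsics']);R=np.array(d['orientation']);o=np.array(d['origin'])
    c=K@(R.T@(np.array(p)-o)); return c[:2]/c[2]
E
python3 - <<'E'
from h import *
for n in('scene','top'):
    d=shot(n,n+'0.png'); print(n,d['origin'],np.round(d['orientation'],3).tolist(),np.array(d['intrinsics'])[0])
s=env.observe(); print(s['time_s'],s['position'],np.round(s['tool_rot'],3).tolist())
E
```

```text
scene [-0.38380307 -0.88031248  1.03710651] [[0.708, -0.426, 0.563], [-0.706, -0.417, 0.572], [-0.009, -0.803, -0.596]] [540.06691557   0.         322.57067049]
top [ 0.29767065 -0.00343482  1.24475035] [[-0.018, -0.987, 0.16], [-0.999, 0.013, -0.031], [0.028, -0.161, -0.987]] [475.83989017   0.         328.4195672 ]
0.1 [0.24882582 0.49023143 0.24979415] [[-0.892, 0.453, -0.001], [0.453, 0.892, -0.001], [0.0, -0.001, -1.0]]
```

View pics/scene0.png

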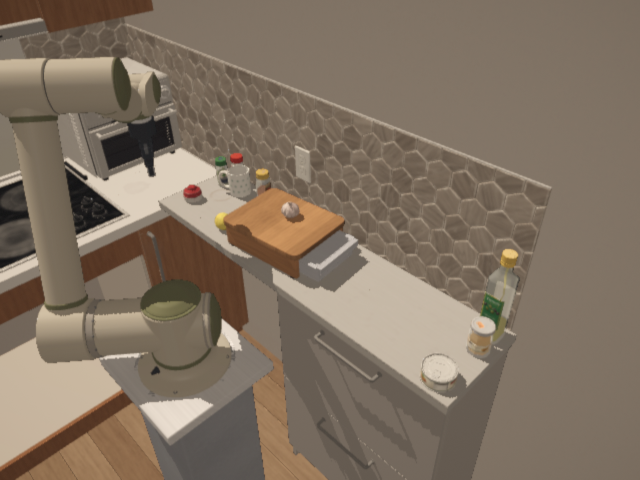

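View pics/top0.png

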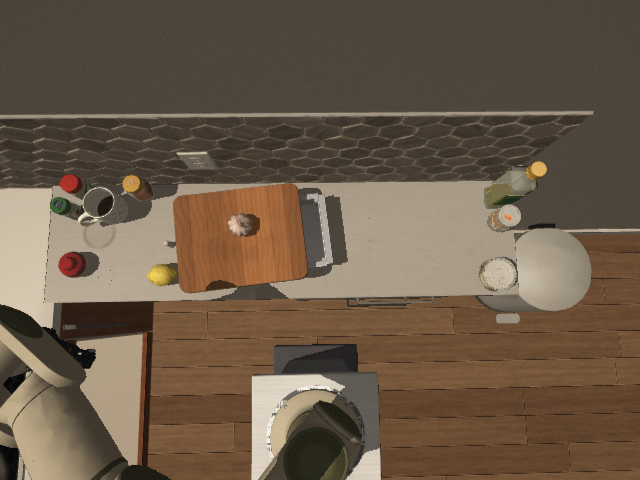

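The top view shows the board at about u 174–307, v 183–292. The garlic is near (240,225) and the tray lip near u≈325, opening towards world −y. The lemon (161,275) and salt (169,243) are at the far end, and the tin (498,273) is well to the right.

```bash
python3 - <<'E'
from h import *
d=optics.get_image('top'); im=d['image']; hsv=cv2.cvtColor(im,cv2.COLOR_RGB2HSV)
m=((hsv[...,0]<18)&(hsv[...,1]>110)&(hsv[...,2]>80)).astype(np.uint8)
m[:178]=0;m[300:]=0;m[:,:165]=0;m[:,320:]=0
m=cv2.morphologyEx(m,cv2.MORPH_OPEN,np.ones((5,5)))
c=max(cv2.findContours(m,0,2)[0],key=cv2.contourArea)
P=np.array([ray(d,*p[0],.097)[:2] for p in c],np.float32)
(cx,cy),(w,h),a=cv2.minAreaRect(P); print('board',cx,cy,w,h,a)
bx=cv2.boxPoints(((cx,cy),(w,h),a)); print(bx)
# yaw: stand x axis = edge near world +y
e=[bx[1]-bx[0],bx[2]-bx[1]]; e=max(e,key=np.linalg.norm); e=e/np.linalg.norm(e); e*=np.sign(e[1])
X=e;Y=np.array([-e[1],e[0]]);C=np.array([cx,cy]); print('X',X,'Y',Y)
np.savez('st.npz',C=C,X=X,Y=Y)
def st(p): return np.round([(p[:2]-C)@X,(p[:2]-C)@Y],4)
g=((hsv[...,1]<100)).astype(np.uint8)[200:250,215:270]
n,l,s,ce=cv2.connectedComponentsWithStats(g); k=1+np.argmax(s[1:,4]); print('garlic px',s[k],ce[k]+[215,200]); p=ray(d,*(ce[k]+[215,200]),.126);print(p,st(p))
for u,v in[(319,195),(326,195),(324,266),(331,264)]:
    p=ray(d,u,v,.065);print(u,v,p,st(p))
cr=im[175:305,290:350]; cv2.imwrite('pics/crop.png',cv2.resize(cr,None,fx=4,fy=4,interpolation=0)[...,::-1])
E
```

```text
board 0.4862751066684723 0.17758679389953613 0.2392807900905609 0.308419793844223 6.269752502441406
[[0.3505091  0.31780845]
 [0.3841915  0.01123339]
 [0.6220411  0.03736514]
 [0.5883587  0.3439402 ]]
X [-0.10920961  0.99401873] Y [-0.99401873 -0.10920961]
garlic px [ 13  14  24  22 405] [239.83950617 224.32592593]
[0.51112606 0.17227316 0.126     ] [-0.008  -0.0241]
319 195 [ 0.5962535  -0.01791099  0.065     ] [-0.2063 -0.088 ]
326 195 [ 0.59606056 -0.03574766  0.065     ] [-0.224  -0.0858]
324 266 [ 0.41466788 -0.02766779  0.065     ] [-0.1962  0.0936]
331 264 [ 0.41939788 -0.04517868  0.065     ] [-0.2141  0.0908]
```

View pics/crop.png

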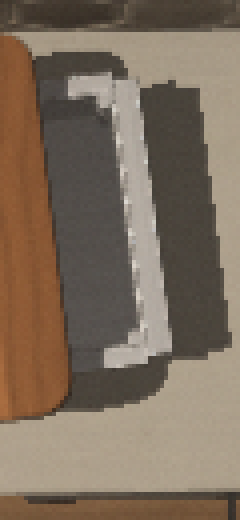

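The crop shows the tray lip's outer edge running (324,195)–(332,263), about 218 mm in front of the stand origin. That puts the tray home to within about 2 mm. Next I move above the gap with the fingers shut, keeping tool x along stand x.

arm_command --commands '[1, -0.9, -0.64, 0, 0, 0, 0.473, 1, -0.9, -0.64, 0, 0, 0, 0.473, 1, -0.9, -0.64, 0, 0, 0, 0.473, 1, -0.9, -0.64, 0, 0, 0, 0.473, 1, -0.9, -0.64, 0, 0, 0, 0.473, 1, -0.9, -0.64, 0, 0, 0, 0.473, 1, -0.9, -0.64, 0, 0, 0, 0.473, 1, -0.9, -0.64, 0, 0, 0, 0.473, 1, -0.9, -0.64, 0, 0, 0, 0.473, 1, -0.9, -0.64, 0, 0, 0, 0.473, 1, -0.9, -0.64, 0, 0, 0, 0.473, 1, -0.9, -0.64, 0, 0, 0, 0.473]'

```text
time_s: 1.15
position: [0.4816, 0.0455, 0.2503]
tool_rot: [[-0.11, 0.994, -0.0], [0.994, 0.11, 0.0], [0.0, -0.0, -1.0]]
ft_force: [0.0, -0.3, 0.1]
grip_width: 0.0001
gripper_force: 0.0
```

```bash
cat >> h.py <<'E'
Z=np.load('st.npz')
def rel(x,y,z):
    s=env.observe();R=np.array(s['tool_rot']);p=np.array(s['position'])
    t=np.r_[Z['C']+x*Z['X']+y*Z['Y'],z]
    return np.round(R.T@(t-p)/.5,4)
def st():
    s=env.observe();p=np.array(s['position'])-np.r_[Z['C'],0]
    R=np.array(s['tool_rot'])
    yaw=np.degrees(np.arctan2(R[:2,0]@Z['Y'],R[:2,0]@Z['X']))
    return 't',round(s['time_s'],2),'stand',np.round([p[:2]@Z['X'],p[:2]@Z['Y'],p[2]],4).tolist(),'yaw',round(yaw,2),'F',np.round(s['ft_force'],1).tolist(),s['grip_width']
E
python3 -c "
from h import *
print(st(),rel(-.177,0,.25))"
```

```text
('t', 1.15, 'stand', [-0.1308, 0.0191, 0.2503], 'yaw', np.float64(0.03), 'F', [0.0, -0.3, 0.1], 0.0001144332325508502) [-0.0924  0.0382  0.0006]
```

arm_command --commands '[1, -0.092, 0.038, 0, 0, 0, 0, 1, -0.092, 0.038, 0, 0, 0, 0, 1, -0.092, 0.038, 0.06, 0, 0, 0, 1, -0.092, 0.038, 0.12, 0, 0, 0, 1, -0.092, 0.038, 0.18, 0, 0, 0, 1, -0.092, 0.038, 0.22, 0, 0, 0, 1, -0.092, 0.038, 0.25, 0, 0, 0, 1, -0.092, 0.038, 0.25, 0, 0, 0]'

```text
time_s: 1.82
position: [0.5036, 0.0044, 0.1225]
tool_rot: [[-0.11, 0.994, -0.006], [0.994, 0.11, 0.001], [0.002, -0.006, -1.0]]
ft_force: [-0.5, -0.4, -0.4]
grip_width: 0.0002
gripper_force: 0.0
```

```bash
python3 -c "
from h import *
d=shot('scene','s1.png');i=d['image'];cv2.imwrite('pics/s1.png',cv2.resize(i[170:300,200:400],None,fx=4,fy=4)[...,::-1])
print(st(),rel(-.177,0,.058))"
```

```text
('t', 1.87, 'stand', [-0.1743, 0.0009, 0.1244], 'yaw', np.float64(0.06), 'F', [-0.6, 0.2, 0.2], 6.36656678278112e-05) [-0.0055  0.0022  0.1327]
```

View pics/s1.png

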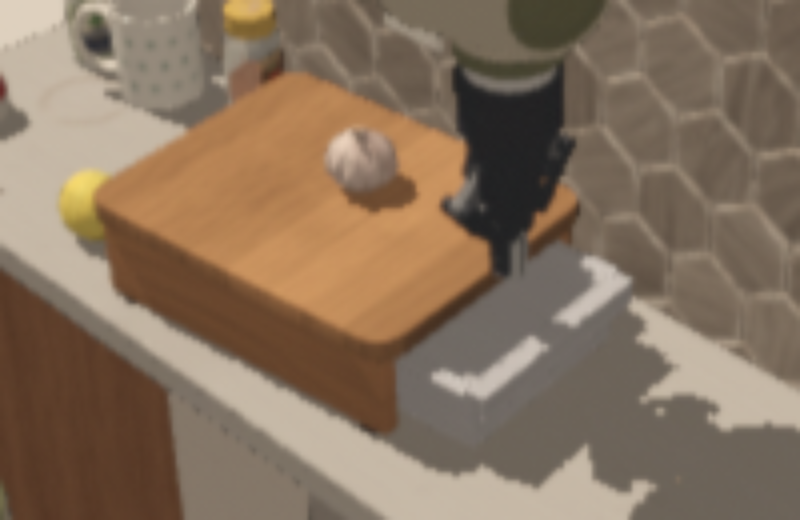

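The shut fingertips at about (510,270) in the crop stand over the gap between the board end and the front wall. I descend and watch the force.

arm_command --commands '[1, -0.006, 0, 0.02, 0, 0, 0, 1, -0.006, 0, 0.04, 0, 0, 0, 1, -0.006, 0, 0.06, 0, 0, 0, 1, -0.006, 0, 0.08, 0, 0, 0, 1, -0.006, 0, 0.1, 0, 0, 0, 1, -0.006, 0, 0.115, 0, 0, 0, 1, -0.006, 0, 0.13, 0, 0, 0, 1, -0.006, 0, 0.13, 0, 0, 0, 1, -0.006, 0, 0.13, 0, 0, 0]'

```text
time_s: 2.62
position: [0.5056, 0.001, 0.0606]
tool_rot: [[-0.11, 0.994, 0.0], [0.994, 0.11, -0.0], [-0.0, 0.0, -1.0]]
ft_force: [0.7, 0.2, 0.5]
grip_width: 0.0001
gripper_force: 0.0
```

```bash
python3 -c "
from h import *
print(st(),rel(-.338,0,.058))"
```

```text
('t', 2.62, 'stand', [-0.1777, 0.0001, 0.0606], 'yaw', np.float64(0.06), 'F', [0.7, 0.2, 0.5], 6.284008026642327e-05) [-3.206e-01 -1.000e-04  5.200e-03]
```

arm_command --commands '[1, -0.015, 0, 0, 0, 0, 0, 1, -0.03, 0, 0, 0, 0, 0, 1, -0.055, 0, 0, 0, 0, 0, 1, -0.08, 0, 0, 0, 0, 0, 1, -0.105, 0, 0, 0, 0, 0, 1, -0.13, 0, 0, 0, 0, 0, 1, -0.155, 0, 0, 0, 0, 0, 1, -0.18, 0, 0, 0, 0, 0, 1, -0.205, 0, 0, 0, 0, 0, 1, -0.23, 0, 0, 0, 0, 0, 1, -0.25, 0, 0, 0, 0, 0, 1, -0.27, 0, 0, 0, 0, 0]'

```text
time_s: 3.62
position: [0.5203, -0.1343, 0.0603]
tool_rot: [[-0.11, 0.994, -0.0], [0.994, 0.11, 0.0], [0.0, -0.0, -1.0]]
ft_force: [-0.8, 3.7, 2.7]
grip_width: -0.0001
gripper_force: 1.4
```

arm_command --commands '[1, -0.01, 0, 0, 0, 0, 0, 1, -0.02, 0, 0, 0, 0, 0, 1, -0.03, 0, 0, 0, 0, 0, 1, -0.038, 0, 0, 0, 0, 0, 1, -0.044, 0, 0, 0, 0, 0, 1, -0.05, 0, 0, 0, 0, 0, 1, -0.05, 0, 0, 0, 0, 0]'

```text
time_s: 4.2
position: [0.5226, -0.156, 0.0602]
tool_rot: [[-0.11, 0.994, -0.001], [0.994, 0.11, 0.004], [0.004, -0.001, -1.0]]
ft_force: [0.9, 12.6, 4.5]
grip_width: 0.0003
gripper_force: 6.4
```

```bash
python3 -c "
from h import *
print(st(),rel(-.338,0,.058))"
```

```text
('t', 4.2, 'stand', [-0.3356, 0.0003, 0.0602], 'yaw', np.float64(0.05), 'F', [0.9, 12.6, 4.5], 0.0003010898691575111) [-0.0048  0.0006  0.0044]
```

arm_command --commands '[1, -0.004, 0, 0, 0, 0, 0, 1, -0.006, 0, 0, 0, 0, 0, 1, -0.006, 0, 0, 0, 0, 0]'

```text
time_s: 4.45
position: [0.5226, -0.1562, 0.0602]
tool_rot: [[-0.111, 0.994, -0.002], [0.994, 0.111, 0.009], [0.009, -0.001, -1.0]]
ft_force: [1.2, 27.3, 9.2]
grip_width: -0.0003
gripper_force: 13.5
```

```bash
python3 -c "
from h import *
print(st())"
```

```text
('t', 4.45, 'stand', [-0.3358, 0.0003, 0.0602], 'yaw', np.float64(0.08), 'F', [1.2, 27.3, 9.2], -0.000317893719618969)
```

arm_command --commands '[1, 0.02, 0, 0, 0, 0, 0, 1, 0.05, 0, 0, 0, 0, 0, 1, 0.05, 0, -0.05, 0, 0, 0, 1, 0.05, 0, -0.13, 0, 0, 0, 1, 0.05, 0, -0.21, 0, 0, 0, 1, 0.05, 0, -0.29, 0, 0, 0, 1, 0.05, 0, -0.34, 0, 0, 0, 1, 0.05, 0, -0.34, 0, 0, 0, 1, 0.05, 0, -0.34, 0, 0, 0]'

```text
time_s: 5.2
position: [0.5208, -0.136, 0.2312]
tool_rot: [[-0.11, 0.994, 0.002], [0.994, 0.11, -0.002], [-0.002, 0.002, -1.0]]
ft_force: [-0.3, 0.2, -1.5]
grip_width: 0.0002
gripper_force: 0.0
```

```bash
python3 -c "
from h import *
d=optics.get_image('top');im=d['image'];hsv=cv2.cvtColor(im,cv2.COLOR_RGB2HSV)
g=(hsv[...,1]<100).astype(np.uint8)[200:250,215:270]
n,l,s,ce=cv2.connectedComponentsWithStats(g);k=1+np.argmax(s[1:,4]);p=ray(d,*(ce[k]+[215,200]),.126)[:2]-Z['C'];print(p@Z['X'],p@Z['Y'],s[k])
print(st(),rel(.08,p@Z['Y'],.23))
cv2.imwrite('pics/t2.png',cv2.resize(im[165:315,150:390],None,fx=3,fy=3)[...,::-1])"
```

```text
-0.008089325089382806 -0.024237040187602022 [ 13  14  24  22 405]
('t', 5.25, 'stand', [-0.3153, 0.0004, 0.2298], 'yaw', np.float64(0.06), 'F', [0.3, -1.8, -0.5], 0.000205438730113578) [ 7.905e-01  5.020e-02 -6.000e-04]
```

View pics/t2.png

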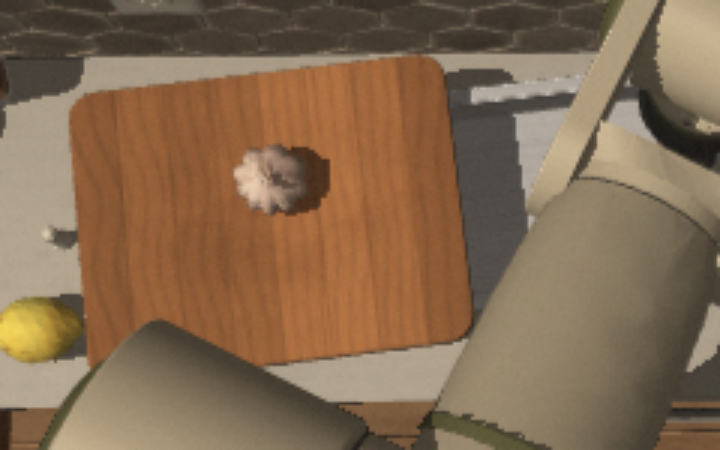

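The tray is out past (520,200) in the crop. The garlic has not moved, at stand (−8, −24) mm. I go over it and come down behind it with the fingers part open as a cradle.

arm_command --commands '[0.3, 0.79, 0.05, -0.02, 0, 0, 0, 0.3, 0.79, 0.05, -0.02, 0, 0, 0, 0.3, 0.79, 0.05, -0.02, 0, 0, 0, 0.3, 0.79, 0.05, -0.02, 0, 0, 0, 0.3, 0.79, 0.05, -0.02, 0, 0, 0, 0.3, 0.79, 0.05, -0.02, 0, 0, 0, 0.3, 0.79, 0.05, -0.02, 0, 0, 0, 0.3, 0.79, 0.05, -0.02, 0, 0, 0, 0.3, 0.79, 0.05, -0.02, 0, 0, 0, 0.3, 0.79, 0.05, -0.02, 0, 0, 0, 0.3, 0.79, 0.05, -0.02, 0, 0, 0, 0.3, 0.79, 0.05, -0.02, 0, 0, 0]'

```text
time_s: 6.25
position: [0.5012, 0.2599, 0.2384]
tool_rot: [[-0.112, 0.994, -0.003], [0.994, 0.112, -0.001], [-0.001, -0.003, -1.0]]
ft_force: [-0.5, -0.5, 0.5]
grip_width: 0.03
gripper_force: 0.0
```

```bash
python3 -c "
from h import *
print(st(),rel(.08,-.024,.130))"
```

```text
('t', 6.25, 'stand', [0.0801, -0.0238, 0.2384], 'yaw', np.float64(0.18), 'F', [-0.5, -0.5, 0.5], 0.02999029587559652) [-1.000e-04  1.100e-03  2.167e-01]
```

arm_command --commands '[0.3, 0, 0, 0.05, 0, 0, 0, 0.3, 0, 0, 0.1, 0, 0, 0, 0.3, 0, 0, 0.15, 0, 0, 0, 0.3, 0, 0, 0.18, 0, 0, 0, 0.3, 0, 0, 0.2, 0, 0, 0, 0.3, 0, 0, 0.215, 0, 0, 0, 0.3, 0, 0, 0.215, 0, 0, 0, 0.3, -0.03, 0, 0.215, 0, 0, 0, 0.3, -0.05, 0, 0.215, 0, 0, 0, 0.3, -0.07, 0, 0.215, 0, 0, 0, 0.3, -0.09, 0, 0.215, 0, 0, 0, 0.3, -0.1, 0, 0.215, 0, 0, 0]'

```text
time_s: 7.25
position: [0.5079, 0.2081, 0.1333]
tool_rot: [[-0.109, 0.994, 0.001], [0.994, 0.109, -0.0], [-0.0, 0.001, -1.0]]
ft_force: [0.7, 0.6, 1.0]
grip_width: 0.0299
gripper_force: 0.2
```

```bash
python3 -c "
from h import *
d=optics.get_image('scene');i=d['image'];cv2.imwrite('pics/s3.png',cv2.resize(i[170:300,200:400],None,fx=4,fy=4)[...,::-1])
print(st(),rel(-.119,-.015,.130))"
```

```text
('t', 7.3, 'stand', [0.0277, -0.0248, 0.1332], 'yaw', np.float64(-0.03), 'F', [0.2, 0.1, -0.5], 0.030033615533606957) [-0.2934 -0.0194  0.0064]
```

View pics/s3.png

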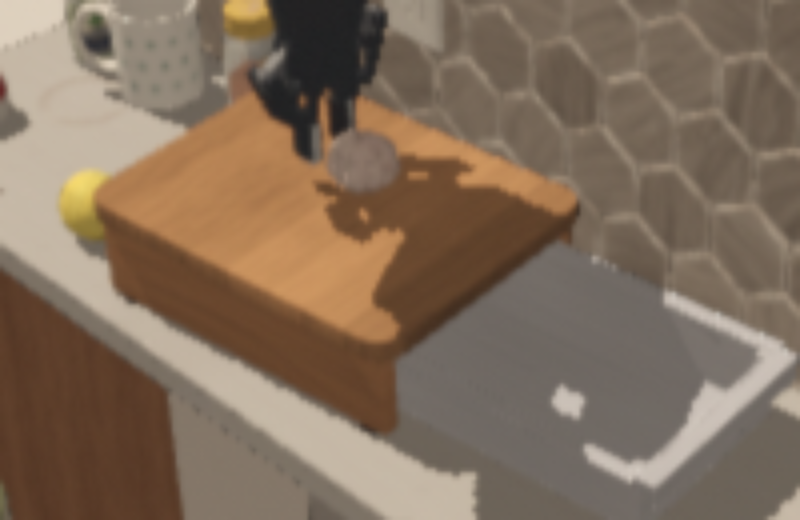

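The two fingertips straddle the garlic's rear at about (330,150) in the crop, and the tray is fully open. I push slowly.

arm_command --commands '[0.3, -0.01, 0, 0, 0, 0, 0, 0.3, -0.02, 0, 0, 0, 0, 0, 0.3, -0.03, 0, 0, 0, 0, 0, 0.3, -0.045, 0, 0, 0, 0, 0, 0.3, -0.06, 0, 0, 0, 0, 0, 0.3, -0.075, 0, 0, 0, 0, 0, 0.3, -0.09, 0, 0, 0, 0, 0, 0.3, -0.105, 0, 0, 0, 0, 0, 0.3, -0.12, 0, 0, 0, 0, 0, 0.3, -0.135, 0, 0, 0, 0, 0, 0.3, -0.15, 0, 0, 0, 0, 0, 0.3, -0.16, 0, 0, 0, 0, 0]'

```text
time_s: 8.3
position: [0.5164, 0.129, 0.1328]
tool_rot: [[-0.11, 0.994, 0.0], [0.994, 0.11, -0.0], [-0.0, -0.0, -1.0]]
ft_force: [0.0, 1.0, 0.3]
grip_width: 0.03
gripper_force: 0.2
```

```bash
python3 -c "
from h import *
d=optics.get_image('scene');i=d['image'];cv2.imwrite('pics/s4.png',cv2.resize(i[170:300,200:400],None,fx=4,fy=4)[...,::-1])
print(st())"
```

```text
('t', 8.35, 'stand', [-0.0521, -0.0247, 0.1328], 'yaw', np.float64(0.0), 'F', [-0.1, -0.9, -0.1], 0.029791572211842334)
```

View pics/s4.png

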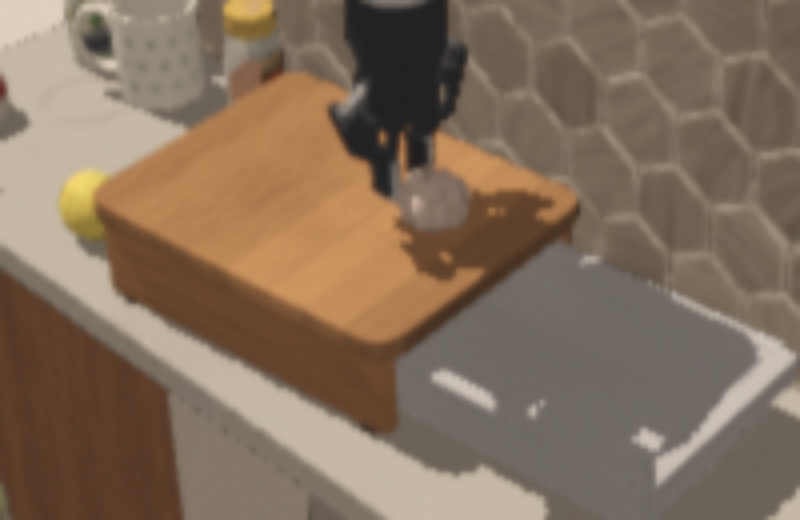

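The garlic sits in the cradle and moves straight along the board, now at about (432,198) in the crop. I continue over the edge.

arm_command --commands '[0.3, -0.01, 0, 0, 0, 0, 0, 0.3, -0.02, 0, 0, 0, 0, 0, 0.3, -0.03, 0, 0, 0, 0, 0, 0.3, -0.042, 0, 0, 0, 0, 0, 0.3, -0.054, 0, 0, 0, 0, 0, 0.3, -0.066, 0, 0, 0, 0, 0, 0.3, -0.078, 0, 0, 0, 0, 0, 0.3, -0.09, 0, 0, 0, 0, 0, 0.3, -0.1, 0, 0, 0, 0, 0, 0.3, -0.11, 0, 0, 0, 0, 0, 0.3, -0.12, 0, 0, 0, 0, 0, 0.3, -0.13, 0, 0, 0, 0, 0]'

```text
time_s: 9.35
position: [0.5235, 0.0649, 0.1328]
tool_rot: [[-0.11, 0.994, 0.0], [0.994, 0.11, 0.0], [0.0, 0.0, -1.0]]
ft_force: [-0.2, 0.4, 0.1]
grip_width: 0.0298
gripper_force: 0.3
```

arm_command --commands '[0.3, -0.01, 0, 0, 0, 0, 0, 0.3, -0.02, 0, 0, 0, 0, 0, 0.3, -0.03, 0, 0, 0, 0, 0, 0.3, -0.04, 0, 0, 0, 0, 0, 0.3, -0.05, 0, 0, 0, 0, 0, 0.3, -0.06, 0, 0, 0, 0, 0, 0.3, -0.07, 0, 0, 0, 0, 0, 0.3, -0.08, 0, 0, 0, 0, 0, 0.3, -0.09, 0, 0, 0, 0, 0, 0.3, -0.1, 0, 0, 0, 0, 0, 0.3, -0.1, 0, 0, 0, 0, 0, 0.3, -0.1, 0, 0, 0, 0, 0]'

```text
time_s: 10.35
position: [0.5289, 0.0154, 0.1328]
tool_rot: [[-0.11, 0.994, -0.0], [0.994, 0.11, 0.0], [0.0, -0.0, -1.0]]
ft_force: [-0.4, 0.6, 0.3]
grip_width: 0.0297
gripper_force: 0.0
```

```bash
python3 -c "
from h import *
d=optics.get_image('scene');i=d['image'];cv2.imwrite('pics/s5.png',cv2.resize(i[170:300,200:400],None,fx=4,fy=4)[...,::-1])
print(st())"
```

```text
('t', 10.4, 'stand', [-0.1657, -0.0247, 0.1328], 'yaw', np.float64(0.04), 'F', [0.1, -0.6, 0.4], 0.030247368573339536)
```

View pics/s5.png

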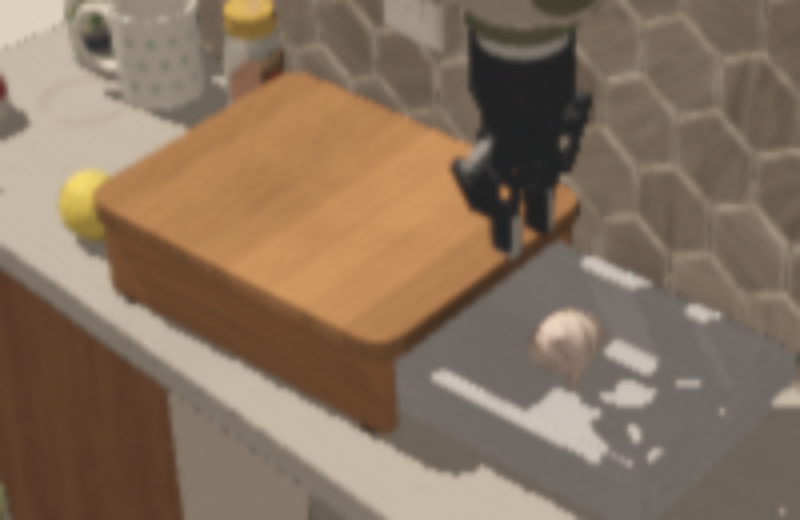

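The garlic lies in the open tray at about (565,340) in the crop. Next I go round in front of the lip with the fingers shut.

arm_command --commands '[1, 0, 0, -0.04, 0, 0, 0, 1, -0.08, -0.049, -0.04, 0, 0, 0, 1, -0.16, -0.049, -0.04, 0, 0, 0, 1, -0.24, -0.049, -0.04, 0, 0, 0, 1, -0.32, -0.049, -0.04, 0, 0, 0, 1, -0.4, -0.049, -0.04, 0, 0, 0, 1, -0.46, -0.049, -0.04, 0, 0, 0, 1, -0.5, -0.049, -0.04, 0, 0, 0, 1, -0.51, -0.049, -0.02, 0, 0, 0, 1, -0.51, -0.049, 0, 0, 0, 0, 1, -0.51, -0.049, 0, 0, 0, 0, 1, -0.51, -0.049, 0, 0, 0, 0]'

```text
time_s: 11.4
position: [0.5323, -0.2387, 0.1319]
tool_rot: [[-0.112, 0.994, -0.002], [0.994, 0.112, 0.002], [0.002, -0.002, -1.0]]
ft_force: [0.3, -0.0, 0.5]
grip_width: -0.0002
gripper_force: 0.0
```

```bash
python3 -c "
from h import *
print(st(),rel(-.42,0,.06),rel(-.227,0,.06))"
```

```text
('t', 11.4, 'stand', [-0.4189, -0.0003, 0.1319], 'yaw', np.float64(0.13), 'F', [0.3, -0.0, 0.5], -0.00023770118549637945) [-0.0025 -0.0003  0.1438] [0.3835 0.0006 0.1446]
```

arm_command --commands '[1, 0, 0, 0.03, 0, 0, 0, 1, 0, 0, 0.06, 0, 0, 0, 1, 0, 0, 0.09, 0, 0, 0, 1, 0, 0, 0.12, 0, 0, 0, 1, 0, 0, 0.14, 0, 0, 0, 1, 0, 0, 0.15, 0, 0, 0, 1, 0, 0, 0.15, 0, 0, 0, 1, 0.025, 0, 0.15, 0, 0, 0, 1, 0.05, 0, 0.15, 0, 0, 0, 1, 0.065, 0, 0.15, 0, 0, 0, 1, 0.075, 0, 0.15, 0, 0, 0, 1, 0.085, 0, 0.15, 0, 0, 0]'

```text
time_s: 12.4
position: [0.5281, -0.1973, 0.0583]
tool_rot: [[-0.111, 0.994, 0.001], [0.994, 0.111, -0.0], [-0.0, 0.001, -1.0]]
ft_force: [0.9, -0.0, -1.0]
grip_width: -0.0002
gripper_force: 0.0
```

arm_command --commands '[1, 0.01, 0, 0, 0, 0, 0, 1, 0.025, 0, 0, 0, 0, 0, 1, 0.04, 0, 0, 0, 0, 0, 1, 0.06, 0, 0, 0, 0, 0, 1, 0.08, 0, 0, 0, 0, 0, 1, 0.1, 0, 0, 0, 0, 0, 1, 0.12, 0, 0, 0, 0, 0, 1, 0.14, 0, 0, 0, 0, 0, 1, 0.16, 0, 0, 0, 0, 0, 1, 0.18, 0, 0, 0, 0, 0, 1, 0.2, 0, 0, 0, 0, 0, 1, 0.215, 0, 0, 0, 0, 0]'

```text
time_s: 13.4
position: [0.5159, -0.0901, 0.0578]
tool_rot: [[-0.111, 0.994, -0.0], [0.994, 0.111, 0.0], [0.0, -0.0, -1.0]]
ft_force: [2.1, -2.2, 1.3]
grip_width: -0.0002
gripper_force: 1.2
```

```bash
python3 -c "
from h import *
print(st(),rel(-.227,0,.06))"
```

```text
('t', 13.4, 'stand', [-0.2693, -0.0002, 0.0578], 'yaw', np.float64(0.08), 'F', [2.1, -2.2, 1.3], -0.00015251013992179872) [ 0.0847 -0.0004 -0.0044]
```

Pushing with the expected 2 N; I finish slowly to the stop.

arm_command --commands '[1, 0.012, 0, 0, 0, 0, 0, 1, 0.024, 0, 0, 0, 0, 0, 1, 0.036, 0, 0, 0, 0, 0, 1, 0.048, 0, 0, 0, 0, 0, 1, 0.058, 0, 0, 0, 0, 0, 1, 0.066, 0, 0, 0, 0, 0, 1, 0.072, 0, 0, 0, 0, 0, 1, 0.078, 0, 0, 0, 0, 0, 1, 0.082, 0, 0, 0, 0, 0, 1, 0.085, 0, 0, 0, 0, 0, 1, 0.085, 0, 0, 0, 0, 0]'

```text
time_s: 14.32
position: [0.5113, -0.0489, 0.0577]
tool_rot: [[-0.11, 0.994, -0.001], [0.994, 0.11, 0.0], [0.0, -0.001, -1.0]]
ft_force: [0.9, 0.5, -0.8]
grip_width: 0.0002
gripper_force: 0.2
```

```bash
python3 -c "
from h import *
print(st(),rel(-.227,0,.06))"
```

```text
('t', 14.32, 'stand', [-0.2278, -0.0001, 0.0577], 'yaw', np.float64(0.06), 'F', [0.9, 0.5, -0.8], 0.00021977124303020653) [ 0.0017 -0.0002 -0.0045]
```

arm_command --commands '[1, 0.003, 0, 0, 0, 0, 0, 1, 0.006, 0, 0, 0, 0, 0, 1, 0.008, 0, 0, 0, 0, 0, 1, 0.008, 0, 0, 0, 0, 0]'

```text
time_s: 14.65
position: [0.5112, -0.0475, 0.0579]
tool_rot: [[-0.111, 0.994, 0.0], [0.994, 0.111, -0.005], [-0.005, -0.0, -1.0]]
ft_force: [-1.8, -16.5, -1.6]
grip_width: -0.0001
gripper_force: 8.1
```

Position and 16.5 N both say the tray is at the home stop. I back off and rise.

arm_command --commands '[1, -0.02, 0, 0, 0, 0, 0, 1, -0.06, 0, 0, 0, 0, 0, 1, -0.1, 0, 0, 0, 0, 0, 1, -0.12, 0, -0.06, 0, 0, 0, 1, -0.14, 0, -0.13, 0, 0, 0, 1, -0.2, 0, -0.2, 0, 0, 0, 1, -0.26, 0, -0.27, 0, 0, 0, 1, -0.32, 0, -0.32, 0, 0, 0, 1, -0.36, 0, -0.35, 0, 0, 0, 1, -0.36, 0, -0.35, 0, 0, 0, 1, -0.36, 0, -0.35, 0, 0, 0]'

```text
time_s: 15.57
position: [0.5306, -0.2249, 0.2329]
tool_rot: [[-0.108, 0.994, 0.0], [0.994, 0.108, 0.0], [0.0, 0.001, -1.0]]
ft_force: [-0.4, -0.2, -0.2]
grip_width: 0.0001
gripper_force: 0.0
```

```bash
python3 -c "
from h import *
d=optics.get_image('top');i=d['image'];cv2.imwrite('pics/t6.png',cv2.resize(i[165:315,150:390],None,fx=3,fy=3)[...,::-1])
print(st())"
```

```text
('t', 15.62, 'stand', [-0.4038, 0.0, 0.232], 'yaw', np.float64(0.02), 'F', [0.2, 0.6, -0.9], -0.00011290235569155361)
```

View pics/t6.png

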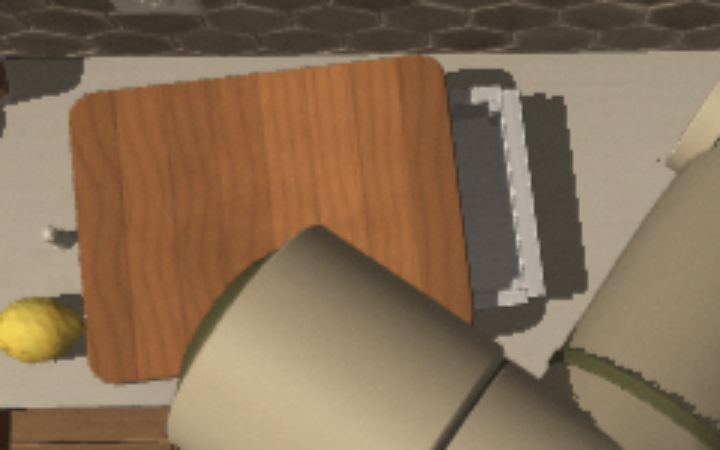

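The tray is home (lip at about (520,190) in the crop) with the garlic out of sight under the board. The lemon and salt have not moved, so I hand in.

```bash
python3 -c "
from rig import env
print(env.close_job())"
```

```text
the job is handed in; nothing more can be done
None
```

The garlic is off the board and in the tray, the tray is pushed back to its home stop, and the job was handed in at about 15.6 s; the lemon and salt look unmoved, and the arm never went near the tin, though I did not look at it again.

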